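# Find the proud vial in the rack by touch and press it home

### The arm

A 6-joint arm with a two-finger parallel gripper is mounted at the origin on the work surface. World frame = base frame: x ahead of the robot, y to its left, z up, the work surface at z = 0. Lengths are in m, angles in rad, forces in N, time in s.
With the tool pointing down it reaches from about 0.375 to 0.75 m from the base axis. Payload 9 kg.
Tool frame: the origin (TCP) lies on the mounting face of the last link; the fingertips stand 173 mm ahead of it and the grasp point (between the pads) lies r.hold_point_z ahead of it (r.hold_point_z is the distance from the TCP to the grasp point, in m); z points along the fingers, y is the direction in which the jaws open and shut (so a half turn about z gives the same grasp; the last joint's range is limited). The gripper opens to 85 mm and grips with 20 to 120 N. Pads are 22 mm wide; open, the fingers measure 114 mm over their backs; the gripper's body (76 mm by 85 mm) begins 54 mm behind the grasp point. The pads swing forward as they close: fully open they stand 13 mm farther back than shut.
Start: joints at [-1.433, 0.104, 0.097, 1.564, 0, 1.353], TCP at [0.209, -0.562, 0.405] pointing down, gripper open.
Joint ranges: [-2.99, 2.99], [-0.84, 1.86], [-1.1, 1.16], [-1.84, 2.11], [-1.51, 1.56], [-3.14, 3.14]. Speed limits (rad/s): [2.22, 2.22, 2.57, 3.14, 3.14, 3.14].

### API

Orientations are given as a unit quaternion [w, x, y, z].
In Python, from workcell import r gives the robot as it stands.
- The arm moves only by the shell command python3 -m jog 'ROWS'. ROWS is JSON, a list of rows, each an object with "gripper": the opening, from -1 (shut) to 1 (fully open), so that 0 is half open; "xyz": the shift along the world's x, y, z in mm, a list of three; "angular": the turn, a rotation vector about the world's x, y, z in rad, a list of three. In form: [{"gripper": gripper, "xyz": [x, y, z], "angular": [rx, ry, rz]}, ...]. A call has 1 to 8 rows; each row is the pose to reach, as a shift and turn from the pose commanded when the call began; what a row does not reach only later rows make up. A row lasts 1/12 s, in which the tool goes at most 41.7 mm and 7.16 degrees, less where a joint would pass 70% of its speed; a pose out of reach is approached as far as the arm can. A call with a gripper value outside its range is refused whole. The fingers move at their own pace and stop on an object; the grip force is fixed at half the most. Time passes only in rows, so rows that repeat a pose let the fingers close. It gives the time, the measured TCP pose, the force and the opening at its end, in the units of the state.
- r.state(): the state, without advancing time (a new reading comes with each control period).
- r.snapshot(name): name is "scene" or "top" or "wrist"; returns the picture (480x640x3 uint8, red, green, blue); there is no depth.
- r.camera_info(name): a dict with "intrinsics" (3x3 intrinsics, pixels), "dist" ([k1, k2, p1, p2, k3] as OpenCV has them; the pictures are not rectified), "position" and "attitude" of the camera in the world. Camera axes: x right, y down, z forward; pixel columns grow to the right and rows downward; lengths in m; the calibration is good to about 2 mm. A picture is of the moment at which its call begins: read the wrist's pose just before it. camera_info takes no time and is no camera call; for the wrist camera it gives the pose at the moment of the call.
- r.job_done(): hands the job in, once; it reports no verdict.
The state is a dict: "time": time; "joint_positions": joint angles; "qd": joint speeds; "effort": joint torques, N m; "ee_pos": TCP position; "ee_rot": TCP orientation; "contact_force": force on the tool from outside, world axes, zero at the start; "moment": the same for the moment, N m; "opening": finger opening in m.
Only numpy, scipy, OpenCV 4.12 (cv2) and the standard library are available. Lean on these libraries where they do the work, as an engineer would, in place of code of your own. Each camera call takes 0.05 s, during which the arm holds its last target. There are 200 camera calls.

### The job

One of the six capped vials in the aluminium rack is not fully seated and would foul the sampler needle: take the spring probe from its stand and feel over the caps with it to find the one that stands high. Press that one home with the probe until the rack's tell-tale pin has sunk in fully; the seated vials may only be touched lightly, with 5 N at most. Then hang the probe back in its stand, keeping fingers off the rack and leaving the other things on the bench where they are.

Things in the scene. Friction and masses are not known exactly. Their poses are not given: they have to be found in the camera images.
- rack: Aluminium vial rack fixed to the bench, 115 x 165 mm block 45 mm high on a 135 x 185 mm foot; origin under its centre, z up. Six glass vials with round aluminium caps (diameter 21 mm) stand in it, 48 mm apart, 2 along its x and 3 along its y. One of them, any, stands 3 mm proud; the others are seated and rigid. On the rack's +x side is a 50 mm high pin housing (30 x 60 mm).
- cap0 (a point): Nominal centre of the cap top of vial 0 when fully seated, 85 mm above the rack's underside, at (-24, -48) mm in the rack's frame. Fixed to the rack: it does not tell how the vial stands.
- cap1 (a point): Nominal centre of the cap top of vial 1 when fully seated, 85 mm above the rack's underside, at (-24, 0) mm in the rack's frame. Fixed to the rack: it does not tell how the vial stands.
- cap2 (a point): Nominal centre of the cap top of vial 2 when fully seated, 85 mm above the rack's underside, at (-24, 48) mm in the rack's frame. Fixed to the rack: it does not tell how the vial stands.
- cap3 (a point): Nominal centre of the cap top of vial 3 when fully seated, 85 mm above the rack's underside, at (24, -48) mm in the rack's frame. Fixed to the rack: it does not tell how the vial stands.
- cap4 (a point): Nominal centre of the cap top of vial 4 when fully seated, 85 mm above the rack's underside, at (24, 0) mm in the rack's frame. Fixed to the rack: it does not tell how the vial stands.
- cap5 (a point): Nominal centre of the cap top of vial 5 when fully seated, 85 mm above the rack's underside, at (24, 48) mm in the rack's frame. Fixed to the rack: it does not tell how the vial stands.
- telltale (a joint): Tell-tale pin (steel, diameter 12 mm) in the top of the rack's housing, look only (cannot be pushed). 0 m: it stands 13 mm out, a vial is proud. 0.012 m: it has sunk to 1 mm, all vials are home. It follows the proud vial, which stays put under less than about 10 N and slides down 2.5 mm, stiffly, under 10 to 14 N (and may then still read 0.5 mm higher than the rest).
- probe: Spring probe: black square grip 24 x 24 x 65 mm, with a steel barrel below it (diameter 16 mm, 35 mm long) and a thin sprung nib below that (ball tip of diameter 8 mm, 57 mm below the shoulder when free). Origin at the centre of the shoulder, where grip meets barrel; z up along the grip. 130 to 210 g. The nib gives 14 mm, at 1 N to start it and 1.2 N more for each mm. It hangs in its stand with the shoulder on the stand's top.
- stand: Fixed grey block 75 x 75 x 70 mm with an upright through hole of 21 mm diameter, chamfered, for the probe. Origin under its centre, z up.
- stand_hole0 (a point): Centre of the stand's hole at its top face, 70 mm above the bench.
- solvent: Bystander: capped glass bottle, diameter 60, 150 mm tall; origin under its centre.
- jar: Bystander: amber jar, diameter 52, 60 mm tall; origin under its centre.
- carton: Bystander: blue carton 60 x 110 x 35 mm; origin under its centre.
- driver: Bystander: screwdriver lying on the bench, about 200 mm long, along its x, origin near its middle.
- beaker: Bystander: glass beaker, diameter 60, 75 mm tall; origin under its centre.
- weight: Bystander: brass balance weight, diameter 36, 47 mm tall; origin under its centre.
Mind the look-alikes: they are no part of the job. What is meant by the probe is not turquoise or yellow, and is the smaller of those in its own colour.

How it is judged:
On the way, in this order (a step that is already met when the one before it is completed fails the run):
1. the probe is lifted out of its stand (z of probe in the frame of stand above 0.1 m), for 0.1 s.
2. the proud vial is pressed home (tell-tale pin in) while the probe is over the rack (value of joint telltale above 0.01 m and horizontal distance between probe and rack below 0.09 m and z of probe in the frame of rack above 0.1 m), for 0.1 s.
At the end, for the whole second after the job is handed in: The tell-tale pin has sunk more than 10 of its 12 mm (the vial within 0.4 mm of home), and the probe hangs in its stand: shoulder within 3 mm of the stand's top, within 5 mm of the hole's centre, upright within 0.06 rad, at rest and released (value of joint telltale above 0.01 m and horizontal distance between probe and stand_hole0 below 0.005 m and z of probe in the frame of stand between 0.067 and 0.073 m and angle between probe's own z axis and vertical below 0.06 rad and linear speed of probe below 0.02 m/s); the robot touches nothing.
It fails at once if a seated vial or the rack is pushed with more than 7 N by the probe (contact force between probe and rack above 7 N).
It fails at once if the gripper or arm pushes on the rack (contact force between any of the fingers, the arm and rack above 1 N).
It fails at once if a bystander is moved more than 20 mm (distance of any of solvent, jar, carton, driver, beaker, weight from where it was at the start of the episode above 0.02 m).
It also fails if it takes over 58 s, if anything falls off the work surface, if the arm or the gripper's body presses on something with over 40 N, if the wrist force passes 120 N, or if a joint passes its speed limit or range.

## Working session

There is one attempt and no reset: what is moved stays moved. The work goes in short steps, Python scripts to look and compute and a shell command to move; the robot and the scene stay as the last step left them, time stands still between calls to the robot, and variables do not carry over. Pictures are saved under pics/ and viewed, about 8 in all and at most 12, crops included, and the job is handed in when it is done.

```bash
ls; mkdir -p pics; python3 - <<'E'
from workcell import r
import cv2,numpy as np
np.set_printoptions(precision=4,suppress=True)
print(r.hold_point_z, r.state())
for n in("scene","top"):
    im=r.snapshot(n); cv2.imwrite(f"pics/{n}0.png",im[:,:,::-1]); 
    print(r.camera_info(n))
E
```

```text
pics
0.1547 {'time': 0.0, 'joint_positions': array([-1.4327,  0.1047,  0.0964,  1.5639, -0.    ,  1.3531]), 'qd': array([-0.0012, -0.0003,  0.0009, -0.0007, -0.0003,  0.001 ]), 'effort': array([  0.0012, -55.6914,  50.3667,   0.0164,  -0.0001,   0.    ]), 'ee_pos': array([ 0.209 , -0.5623,  0.4039]), 'ee_rot': array([-0.0007,  0.9842,  0.177 ,  0.    ]), 'contact_force': array([-0.4244,  0.4837,  0.7744]), 'moment': array([ 0.0245, -0.0086, -0.0035]), 'opening': 0.08545899219872219}
{'intrinsics': array([[457.2763,   0.    , 319.8209],
       [  0.    , 457.2763, 240.3854],
       [  0.    ,   0.    ,   1.    ]]), 'dist': array([-0.0104,  0.    ,  0.    ,  0.    ,  0.    ]), 'position': array([1.2727, 0.2376, 0.7297]), 'attitude': array([-0.2349,  0.5278,  0.7443, -0.335 ])}
{'intrinsics': array([[535.9594,   0.    , 309.551 ],
       [  0.    , 535.9594, 239.1658],
       [  0.    ,   0.    ,   1.    ]]), 'dist': array([0.021, 0.   , 0.   , 0.   , 0.   ]), 'position': array([ 0.4502, -0.025 ,  1.1181]), 'attitude': array([ 0.0413, -0.7022,  0.7096, -0.041 ])}
```

View pics/top0.png

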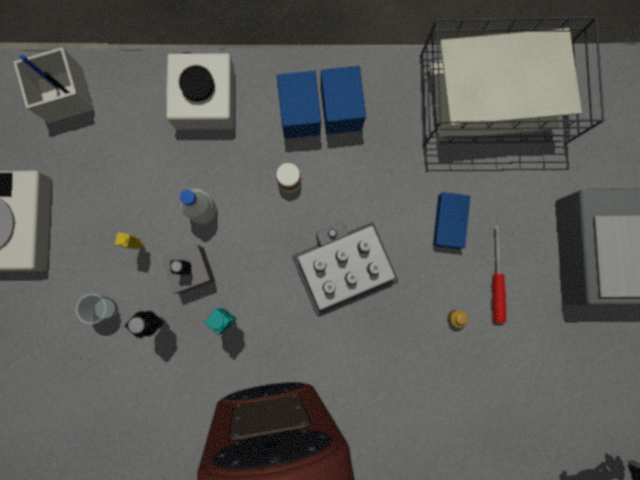

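View pics/scene0.png

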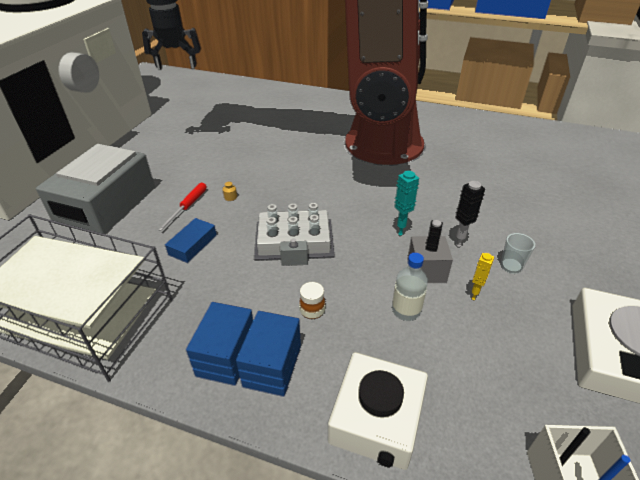

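The two black probe-shaped things are at (180,267) in the grey stand and at (145,323), free-standing and larger (scene view (434,236) and (470,203)). The teal one (220,320) and the yellow one (127,241) are ruled out. The smaller black one, hanging in the stand, fits the description. I'll confirm it in a crop.

```bash
cat > h.py <<'E'
import numpy as np,cv2
from scipy.spatial.transform import Rotation as R
from workcell import r
np.set_printoptions(precision=4,suppress=True)
def ray(ci,uv):
    p=cv2.undistortPoints(np.array(uv,float).reshape(-1,1,2),ci["intrinsics"],ci["dist"]).reshape(-1,2)
    q=ci["attitude"]; M=R.from_quat(np.r_[q[1:],q[0]])
    return M.apply(np.c_[p,np.ones(len(p))])
def onz(ci,uv,z):
    d=ray(ci,uv); return ci["position"]+d*((z-ci["position"][2])/d[:,2])[:,None]
def proj(ci,P):
    q=ci["attitude"]; M=R.from_quat(np.r_[q[1:],q[0]]).inv()
    c=M.apply(np.atleast_2d(P)-ci["position"]); 
    return cv2.projectPoints(c,np.zeros(3),np.zeros(3),ci["intrinsics"],ci["dist"])[0].reshape(-1,2)
E
python3 - <<'E'
from h import *
t=cv2.imread("pics/top0.png"); s=cv2.imread("pics/scene0.png")
a=cv2.resize(t[220:345,110:250],None,fx=2.8,fy=2.8,interpolation=2)
b=cv2.resize(s[175:300,380:520],None,fx=2.8,fy=2.8,interpolation=2)
c=cv2.resize(t[215:315,290:402],None,fx=2.8,fy=2.8,interpolation=2)
o=np.zeros((640,790,3),np.uint8)
o[:350,:392]=a;o[:350,396:788]=b;o[352:632,:313]=c
d=cv2.resize(s[195:270,245:345],None,fx=3.7,fy=3.7,interpolation=2); o[352:352+d.shape[0],396:396+d.shape[1]]=d
cv2.imwrite("pics/crop1.png",cv2.resize(o,None,fx=.93,fy=.93))
ct=r.camera_info("top")
caps=[(374,268),(352,278),(330,288),(364,246),(342,256),(320,266)]
print(onz(ct,caps,.085)); print(onz(ct,[(183,267)],.135))
# dark mask of grip in top, stand contour
E
```

```text
Traceback (most recent call last):
ValueError: could not broadcast input array from shape (280,314,3) into shape (280,313,3)
```

```bash
python3 - <<'E'
from h import *
t=cv2.imread("pics/top0.png"); s=cv2.imread("pics/scene0.png")
def rs(i,w,h): return cv2.resize(i,(w,h),interpolation=2)
o=np.zeros((600,790,3),np.uint8)
o[:340,:380]=rs(t[220:345,110:250],380,340);o[:340,396:776]=rs(s[175:300,380:520],380,340)
o[345:595,:280]=rs(t[215:315,290:402],280,250); o[345:595,396:730]=rs(s[195:270,245:345],334,250)
cv2.imwrite("pics/crop1.png",o)
ct=r.camera_info("top")
caps=[(374,268),(352,278),(330,288),(364,246),(342,256),(320,266)]
print(onz(ct,caps,.085)); print(onz(ct,[(183,267)],.135))
E
```

```text
[[ 0.5139 -0.1487  0.085 ]
 [ 0.4951 -0.1059  0.085 ]
 [ 0.4763 -0.0633  0.085 ]
 [ 0.5567 -0.1304  0.085 ]
 [ 0.5377 -0.0875  0.085 ]
 [ 0.5188 -0.0447  0.085 ]]
[[0.5164 0.2076 0.135 ]]
```

View pics/crop1.png

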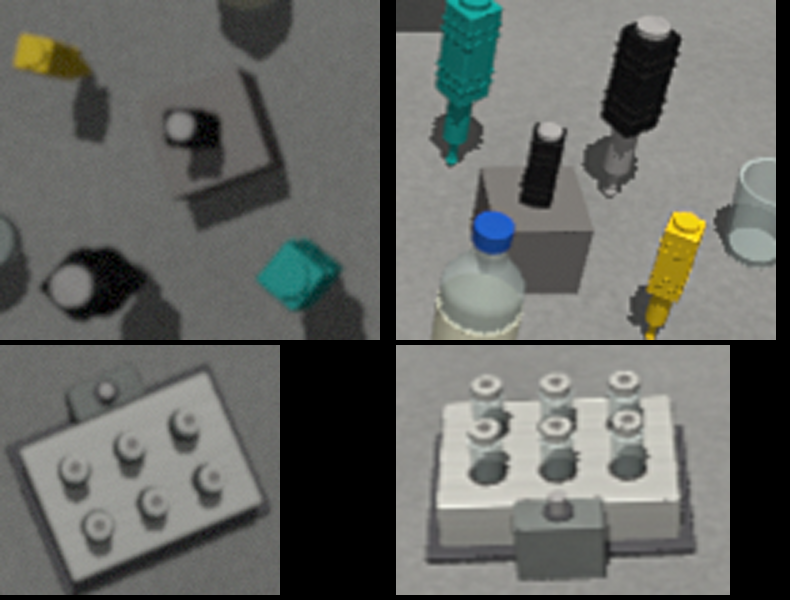

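The crop confirms it: the small black probe with the light top disc hangs in the grey stand, top-view disc at (176.3,266.7). The free-standing black one is larger. Rack housing faces up-left, so the rack's +x points that way.

```bash
python3 - <<'E'
from h import *
ct=r.camera_info("top"); cs=r.camera_info("scene")
print("grip top",onz(ct,[(176.3,266.7)],.136))
sc=(380+548*0+ (548-396)*140/380, 175+132*125/340)
d1=ray(ct,[(176.3,266.7)])[0];d2=ray(cs,[sc])[0]
A=np.c_[d1,-d2];x=np.linalg.lstsq(A,cs["position"]-ct["position"],rcond=None)[0]
print(sc,ct["position"]+d1*x[0],cs["position"]+d2*x[1])
print("bigblack",onz(ct,[(137,325)],.2),"solv top",onz(ct,[(188,197)],.15),"solv base",onz(ct,[(203,212)],.0))
print("teal",onz(ct,[(219,320)],.1),"yel",onz(ct,[(124,240)],.1))
c=r.camera_info("wrist");s=r.state();print(c["position"]-s["ee_pos"],c)
q=s["ee_rot"];print(R.from_quat(np.r_[q[1:],q[0]]).as_matrix(), (R.from_quat(np.r_[q[1:],q[0]]).inv()).apply(c["position"]-s["ee_pos"]))
E
```

```text
grip top [[0.517  0.2196 0.136 ]]
(436.0, 223.52941176470588) [0.5171 0.2199 0.1347] [0.5171 0.2199 0.1347]
bigblack [[0.4148 0.2679 0.2   ]] solv top [[0.6437 0.197  0.15  ]] solv base [[0.6412 0.1993 0.    ]]
teal [[0.4184 0.1466 0.1   ]] yel [[0.5715 0.329  0.1   ]]
[ 0.0658  0.0247 -0.0308] {'intrinsics': array([[387.1146,   0.    , 314.7215],
       [  0.    , 387.1146, 239.7781],
       [  0.    ,   0.    ,   1.    ]]), 'dist': array([-0.0176,  0.    ,  0.    ,  0.    ,  0.    ]), 'position': array([ 0.2748, -0.5376,  0.3732]), 'attitude': array([ 0.1144,  0.8128, -0.5654, -0.081 ])}
[[ 0.9374  0.3483 -0.0001]
 [ 0.3483 -0.9374  0.0012]
 [ 0.0003 -0.0011 -1.    ]] [ 0.0702 -0.0002  0.0308]
```

```bash
python3 -m jog '[{"gripper":1,"xyz":[20,40,0],"angular":[0,0,0]},{"gripper":1,"xyz":[45,80,0],"angular":[0,0,0]},{"gripper":1,"xyz":[65,115,0],"angular":[0,0,0]},{"gripper":1,"xyz":[150,300,0],"angular":[0,0,0]},{"gripper":1,"xyz":[150,300,0],"angular":[0,0,0]},{"gripper":1,"xyz":[150,300,0],"angular":[0,0,0]},{"gripper":1,"xyz":[150,300,0],"angular":[0,0,0]},{"gripper":1,"xyz":[150,300,0],"angular":[0,0,0]}]'
python3 -m jog '[{"gripper":1,"xyz":[158,482,0],"angular":[0,0,0]},{"gripper":1,"xyz":[158,482,0],"angular":[0,0,0]},{"gripper":1,"xyz":[158,482,0],"angular":[0,0,0]},{"gripper":1,"xyz":[158,482,0],"angular":[0,0,0]},{"gripper":1,"xyz":[158,482,0],"angular":[0,0,0]},{"gripper":1,"xyz":[158,482,0],"angular":[0,0,0]},{"gripper":1,"xyz":[158,482,0],"angular":[0,0,0]},{"gripper":1,"xyz":[158,482,0],"angular":[0,0,0]}]'
```

```text
time: 0.77
ee_pos: [0.3582, -0.2627, 0.4044]
ee_rot: [-0.0, 0.984, 0.177, -0.0]
contact_force: [1.4, -0.8, 0.6]
opening: 0.0853
time: 1.43
ee_pos: [0.4618, 0.0544, 0.4046]
ee_rot: [0.0, 0.984, 0.177, 0.0]
contact_force: [0.4, -0.8, 1.2]
opening: 0.0855
```

```bash
python3 -m jog '[{"gripper":1,"xyz":[55,166,0],"angular":[0,0,0]},{"gripper":1,"xyz":[55,166,0],"angular":[0,0,0]},{"gripper":1,"xyz":[55,166,0],"angular":[0,0,0]},{"gripper":1,"xyz":[55,166,0],"angular":[0,0,0]},{"gripper":1,"xyz":[55,166,0],"angular":[0,0,0]},{"gripper":1,"xyz":[55,166,0],"angular":[0,0,0]},{"gripper":1,"xyz":[55,166,0],"angular":[0,0,0]}]'
python3 - <<'E'
from h import *
s=r.state();c=r.camera_info("wrist");im=r.snapshot("wrist")[:,:,::-1].copy()
cv2.imwrite("pics/w1.png",im);np.save("w1.npy",c,allow_pickle=True)
print(s["ee_pos"],proj(c,[[.517,.22,.135],[.517,.22,.07]]))
g=cv2.cvtColor(im,cv2.COLOR_BGR2GRAY);m=(g<45).astype(np.uint8)
for k in cv2.findContours(m,0,2)[0]:
    if cv2.contourArea(k)>300: print(cv2.contourArea(k),cv2.minAreaRect(k))
E
```

```text
time: 2.02
ee_pos: [0.5166, 0.2183, 0.4042]
ee_rot: [0.0, 0.984, 0.178, -0.001]
contact_force: [0.2, -1.4, 0.5]
opening: 0.0857
[0.5166 0.2183 0.4042] [[313.1639 239.7668]
 [313.5518 217.1471]]
56250.0 ((319.5, 384.0), (190.0, 639.0), 90.0)
862.0 ((313.8082580566406, 229.64068603515625), (37.25048828125, 51.549034118652344), 15.068489074707031)
```

View pics/w1.png

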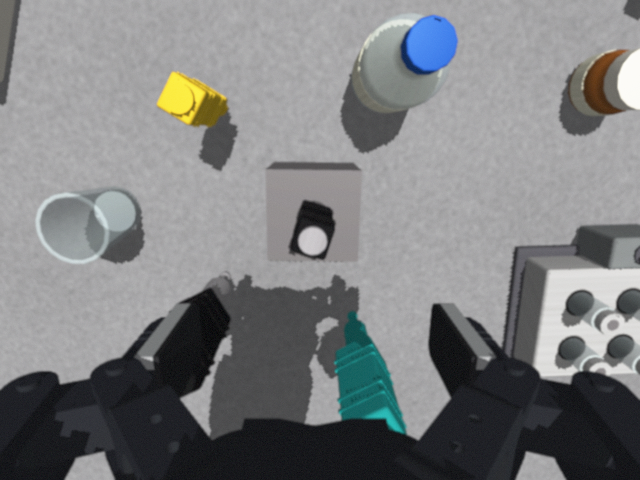

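The wrist view shows the stand square with the tool. The probe's top disc is at (313,241), within 1 px of the prediction. The grip is turned about 15° clockwise; I'll measure that angle before going down.

```bash
python3 - <<'E'
from h import *
im=cv2.imread("pics/w1.png")[190:270,270:360]
cv2.imwrite("pics/w1c.png",cv2.resize(im,None,fx=6,fy=6,interpolation=cv2.INTER_CUBIC))
c=np.load("w1.npy",allow_pickle=True).item();print(onz(c,[(313,241)],.136))
E
```

```text
[[0.5165 0.2199 0.136 ]]
```

View pics/w1c.png

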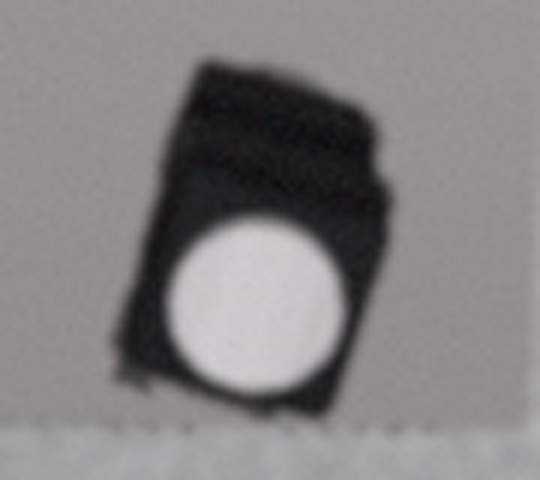

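```bash
python3 -m jog '[{"gripper":1,"xyz":[0,0,-30],"angular":[0,0,-0.12]},{"gripper":1,"xyz":[0,0,-60],"angular":[0,0,-0.24]},{"gripper":1,"xyz":[0,0,-75],"angular":[0,0,-0.24]},{"gripper":1,"xyz":[0,0,-80],"angular":[0,0,-0.24]},{"gripper":1,"xyz":[0,0,-80],"angular":[0,0,-0.24]},{"gripper":1,"xyz":[0,0,-80],"angular":[0,0,-0.24]}]'
```

```text
time: 2.57
ee_pos: [0.5191, 0.2022, 0.326]
ee_rot: [-0.005, 0.998, 0.068, 0.0]
contact_force: [-0.7, 0.7, 0.5]
opening: 0.0854
```

```bash
python3 -m jog '[{"gripper":1,"xyz":[0,0,0],"angular":[0,0,0]},{"gripper":1,"xyz":[0,0,0],"angular":[0,0,0]},{"gripper":1,"xyz":[0,0,0],"angular":[0,0,0]}]'; python3 -c "
from workcell import r
print(r.state())"
```

```text
time: 2.82
ee_pos: [0.5192, 0.203, 0.3259]
ee_rot: [-0.005, 0.998, 0.068, 0.0]
contact_force: [0.4, 0.8, 0.4]
opening: 0.0858
{'time': 2.8167, 'joint_positions': array([ 0.135547  , -0.02834879, -0.18097832,  1.4165071 ,  0.0107201 ,
        3.14057855]), 'qd': array([ 0.00202846,  0.00582982, -0.00649811, -0.00389501,  0.00025647,
        0.00065718]), 'effort': array([-1.33342319e-01, -4.90629530e+01,  5.04316092e+01, -5.42343732e-04,
        3.54071253e-02, -2.24422743e-04]), 'ee_pos': array([0.5192215 , 0.20301829, 0.32594789]), 'ee_rot': array([-5.40368056e-03,  9.97654810e-01,  6.82309406e-02,  4.67682236e-04]), 'contact_force': array([0.42675448, 0.77451029, 0.39861887]), 'moment': array([ 0.00693051, -0.01975732, -0.00779995]), 'opening': 0.08575702237458761}
```

Joint 6 hit its limit, so I'll take the square grip a quarter turn round instead.

```bash
python3 -m jog '[{"gripper":1,"xyz":[-2,17,0],"angular":[0,0,0.12]},{"gripper":1,"xyz":[-2,17,0],"angular":[0,0,0.24]},{"gripper":1,"xyz":[-2,17,0],"angular":[0,0,0.36]},{"gripper":1,"xyz":[-2,17,0],"angular":[0,0,0.48]},{"gripper":1,"xyz":[-2,17,0],"angular":[0,0,0.6]},{"gripper":1,"xyz":[-2,17,0],"angular":[0,0,0.72]},{"gripper":1,"xyz":[-2,17,0],"angular":[0,0,0.84]},{"gripper":1,"xyz":[-2,17,0],"angular":[0,0,0.96]}]'
python3 -m jog '[{"gripper":1,"xyz":[0,0,0],"angular":[0,0,0.12]},{"gripper":1,"xyz":[0,0,0],"angular":[0,0,0.24]},{"gripper":1,"xyz":[0,0,0],"angular":[0,0,0.36]},{"gripper":1,"xyz":[0,0,0],"angular":[0,0,0.48]},{"gripper":1,"xyz":[0,0,0],"angular":[0,0,0.6]},{"gripper":1,"xyz":[0,0,0],"angular":[0,0,0.6]},{"gripper":1,"xyz":[0,0,0],"angular":[0,0,0.6]}]'; python3 -c "
from h import *
s=r.state();q=s['ee_rot'];print(s['ee_pos'],s['joint_positions']);print(R.from_quat(np.r_[q[1:],q[0]]).as_matrix())"
```

```text
time: 3.48
ee_pos: [0.517, 0.2201, 0.3253]
ee_rot: [-0.004, 0.852, 0.524, -0.003]
contact_force: [-0.5, -0.2, 0.5]
opening: 0.0854
time: 4.07
ee_pos: [0.517, 0.2201, 0.3251]
ee_rot: [-0.003, 0.663, 0.749, -0.004]
contact_force: [0.4, 0.8, 0.5]
opening: 0.0851
[0.517  0.2201 0.3251] [ 0.1696 -0.0044 -0.1588  1.4266  0.0004  1.6183]
[[-0.1217  0.9925 -0.0101]
 [ 0.9926  0.1217 -0.0014]
 [-0.0001 -0.0102 -0.9999]]
```

```bash
python3 -m jog '[{"gripper":1,"xyz":[0,0,-15],"angular":[0.001,-0.01,0]},{"gripper":1,"xyz":[0,0,-35],"angular":[0.001,-0.01,0]},{"gripper":1,"xyz":[0,0,-55],"angular":[0.001,-0.01,0]},{"gripper":1,"xyz":[0,0,-63],"angular":[0.001,-0.01,0]},{"gripper":1,"xyz":[0,0,-63],"angular":[0.001,-0.01,0]},{"gripper":1,"xyz":[0,0,-63],"angular":[0.001,-0.01,0]}]'
python3 -m jog '[{"gripper":-0.3,"xyz":[0,0,0],"angular":[0,0,0]},{"gripper":-1,"xyz":[0,0,0],"angular":[0,0,0]},{"gripper":-1,"xyz":[0,0,0],"angular":[0,0,0]},{"gripper":-1,"xyz":[0,0,0],"angular":[0,0,0]},{"gripper":-1,"xyz":[0,0,0],"angular":[0,0,0]},{"gripper":-1,"xyz":[0,0,0],"angular":[0,0,0]},{"gripper":-1,"xyz":[0,0,0],"angular":[0,0,0]},{"gripper":-1,"xyz":[0,0,0],"angular":[0,0,0]}]'; python3 -c "
from h import *
s=r.state();q=s['ee_rot'];print(s['ee_pos'],s['contact_force'],s['moment']);print(R.from_quat(np.r_[q[1:],q[0]]).as_matrix())"
```

```text
time: 4.57
ee_pos: [0.5169, 0.2199, 0.2621]
ee_rot: [-0.0, 0.662, 0.75, -0.0]
contact_force: [0.7, 0.4, 0.4]
opening: 0.0853
time: 5.23
ee_pos: [0.5171, 0.2199, 0.2623]
ee_rot: [0.0, 0.661, 0.75, -0.0]
contact_force: [-1.2, -1.2, 5.9]
opening: 0.0234
[0.5171 0.2199 0.2623] [-1.2023 -1.1631  5.8792] [ 0.0254  0.1652 -0.0096]
[[-0.1253  0.9921  0.0002]
 [ 0.9921  0.1253 -0.0003]
 [-0.0003  0.0001 -1.    ]]
```

```bash
python3 -m jog '[{"gripper":-1,"xyz":[0,0,10],"angular":[0,0,0]},{"gripper":-1,"xyz":[0,0,25],"angular":[0,0,0]},{"gripper":-1,"xyz":[0,0,50],"angular":[0,0,0]},{"gripper":-1,"xyz":[0,0,80],"angular":[0,0,0]},{"gripper":-1,"xyz":[0,0,110],"angular":[0,0,0]},{"gripper":-1,"xyz":[0,0,120],"angular":[0,0,0]},{"gripper":-1,"xyz":[0,0,120],"angular":[0,0,0]},{"gripper":-1,"xyz":[0,0,120],"angular":[0,0,0]}]'
python3 - <<'E'
from h import *
s=r.state();print(s["ee_pos"],s["contact_force"],s["moment"])
for n in("scene","top"):
    im=r.snapshot(n);cv2.imwrite(f"pics/{n}1.png",im[:,:,::-1])
c=cv2.imread("pics/scene1.png");cs=r.camera_info("scene");ct=r.camera_info("top")
p=proj(cs,[[*s["ee_pos"][:2],z] for z in(.23,.19,.133)]);print(p)
u,v=p[1].astype(int);a=cv2.resize(c[v-50:v+50,u-50:u+50],(395,395),interpolation=2)
# cap circles in top view: bright discs
t=cv2.cvtColor(cv2.imread("pics/top1.png"),cv2.COLOR_BGR2GRAY)
b=cv2.resize(t[215:315,290:402],(448,400),interpolation=2)
cl=cv2.HoughCircles(cv2.resize(t[215:315,290:402],None,fx=4,fy=4,interpolation=2),cv2.HOUGH_GRADIENT,1,50,param1=80,param2=12,minRadius=18,maxRadius=32)
b=cv2.cvtColor(b,cv2.COLOR_GRAY2BGR)
if cl is not None:
    for x,y,rr in cl[0]: cv2.circle(b,(int(x),int(y)),int(rr),(0,0,255),1); print((290+x/4-.4),215+y/4-.4,rr/4)
o=np.zeros((400,800,3),np.uint8);o[:395,:395]=a;o[:,400:800]=b[:,:400];cv2.imwrite("pics/c2.png",o)
E
```

```text
time: 5.9
ee_pos: [0.517, 0.2199, 0.3811]
ee_rot: [-0.0, 0.661, 0.75, -0.0]
contact_force: [-0.1, -0.3, -2.7]
opening: 0.0234
[0.517  0.2199 0.3811] [-0.098  -0.2959 -2.6804] [ 0.0131  0.0102 -0.0121]
[[444.2755 184.831 ]
 [440.6708 201.7248]
 [435.8827 224.1406]]
363.475 252.475 5.4
319.975 271.975 5.125
329.225 286.975 5.25
351.225 277.475 7.2
342.225 261.975 5.125
374.225 267.725 5.375
318.475 293.475 5.525
```

View pics/c2.png

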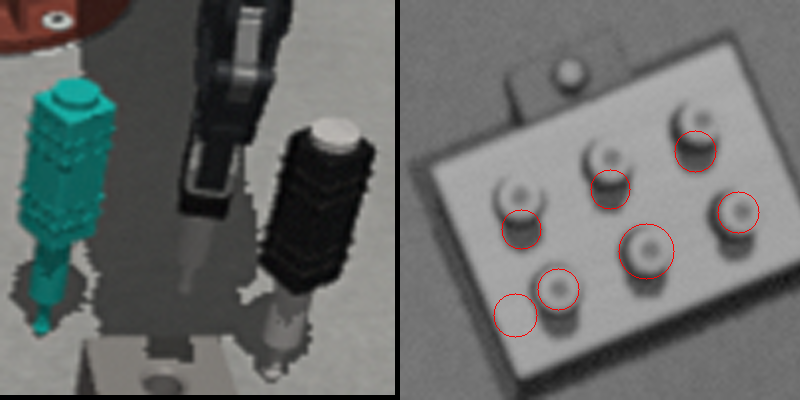

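```bash
python3 - <<'E'
from h import *
ct=r.camera_info("top")
P=onz(ct,[(375.2,268),(352.3,277.4),(329.4,287),(365.5,245.1),(342.6,254.8),(320,264.4)],.085)[:,:2]
G=np.array([(-24,-48),(-24,0),(-24,48),(24,-48),(24,0),(24,48)])/1000
pc=P.mean(0);H=G.T@(P-pc);a=np.arctan2(H[0,1]-H[1,0],H[0,0]+H[1,1])
M=np.array([[np.cos(a),-np.sin(a)],[np.sin(a),np.cos(a)]])
Q=G@M.T+pc;print(a,pc);print(Q,(P-Q)*1000)
hp=M@np.array([.0575+.015,0])+pc;print("housing",hp)
E
```

```text
0.384895019868344 [ 0.5181 -0.0977]
[[ 0.5139 -0.1512]
 [ 0.4959 -0.1068]
 [ 0.4778 -0.0623]
 [ 0.5584 -0.1332]
 [ 0.5403 -0.0887]
 [ 0.5223 -0.0443]] [[-0.0452  0.2256]
 [ 0.3419  0.2211]
 [ 0.4199  0.0611]
 [ 0.0424 -0.1206]
 [-0.3263  0.0813]
 [-0.4327 -0.4685]]
housing [ 0.5853 -0.0705]
```

```bash
python3 -m jog '[{"gripper":-1,"xyz":[0,-20,0],"angular":[0,0,0]},{"gripper":-1,"xyz":[1,-55,0],"angular":[0,0,0]},{"gripper":-1,"xyz":[2,-95,0],"angular":[0,0,0]},{"gripper":-1,"xyz":[3,-135,0],"angular":[0,0,0]},{"gripper":-1,"xyz":[4,-175,0],"angular":[0,0,0]},{"gripper":-1,"xyz":[5,-215,0],"angular":[0,0,0]},{"gripper":-1,"xyz":[5,-250,0],"angular":[0,0,0]},{"gripper":-1,"xyz":[5,-264,0],"angular":[0,0,0]}]'
python3 -m jog '[{"gripper":-1,"xyz":[0,0,-20],"angular":[0,0,0]},{"gripper":-1,"xyz":[0,0,-36],"angular":[0,0,0]},{"gripper":-1,"xyz":[0,0,-36],"angular":[0,0,0]},{"gripper":-1,"xyz":[0,0,-36],"angular":[0,0,0]},{"gripper":-1,"xyz":[0,0,-36],"angular":[0,0,0]}]'
cat > f.py <<'E'
from h import *
F=[];Z=[]
for i in range(8):
    im=r.snapshot("top" if i==0 else "wrist");s=r.state();F.append(s["contact_force"]);Z.append(s["ee_pos"])
    if i==0: cv2.imwrite("pics/last_top.png",im[:,:,::-1])
print("POS",np.mean(Z,0),"F",np.mean(F,0),"+-",np.std(F,0)[2], s["time"])
E
python3 f.py
```

```text
time: 6.67
ee_pos: [0.5213, -0.0478, 0.3795]
ee_rot: [-0.001, 0.663, 0.749, -0.001]
contact_force: [0.4, -0.2, -2.0]
opening: 0.0235
time: 7.08
ee_pos: [0.5218, -0.0438, 0.3456]
ee_rot: [-0.0, 0.661, 0.75, -0.001]
contact_force: [-0.6, 0.1, -2.0]
opening: 0.0231
POS [ 0.5221 -0.0439  0.3464] F [ 0.2325 -0.0964 -1.6307] +- 0.1473321949672491 7.4833
```

```bash
sed -i 's/range(8)/range(4)/' f.py
for k in 1; do python3 -m jog '[{"gripper":-1,"xyz":[0,0,-5],"angular":[0,0,0]},{"gripper":-1,"xyz":[0,0,-8],"angular":[0,0,0]},{"gripper":-1,"xyz":[0,0,-8],"angular":[0,0,0]}]' >/dev/null; python3 f.py; done
python3 -m jog '[{"gripper":-1,"xyz":[0,0,-1.5],"angular":[0,0,0]},{"gripper":-1,"xyz":[0,0,-1.5],"angular":[0,0,0]}]'>/dev/null; python3 f.py
python3 -m jog '[{"gripper":-1,"xyz":[0,0,-1],"angular":[0,0,0]},{"gripper":-1,"xyz":[0,0,-1],"angular":[0,0,0]}]'>/dev/null; python3 f.py
```

```text
POS [ 0.5218 -0.0441  0.3375] F [-0.2502 -0.1507 -1.5618] +- 0.34613031378484826 7.9333
POS [ 0.522  -0.0441  0.3364] F [-0.0068  0.1885  0.4409] +- 0.6054240674729136 8.3
POS [ 0.522  -0.0441  0.3354] F [-0.3597 -0.5319  1.0239] +- 0.5566154863179099 8.6667
```

```bash

python3 -m jog '[{"gripper":-1,"xyz":[0,0,12],"angular":[0,0,0]},{"gripper":-1,"xyz":[9,-22,12],"angular":[0,0,0]},{"gripper":-1,"xyz":[18,-44,12],"angular":[0,0,0]},{"gripper":-1,"xyz":[18,-44,12],"angular":[0,0,0]},{"gripper":-1,"xyz":[18,-44,6],"angular":[0,0,0]},{"gripper":-1,"xyz":[18,-44,1],"angular":[0,0,0]},{"gripper":-1,"xyz":[18,-44,0],"angular":[0,0,0]},{"gripper":-1,"xyz":[18,-44,0],"angular":[0,0,0]}]'|grep time; python3 f.py
python3 -m jog '[{"gripper":-1,"xyz":[0,0,12],"angular":[0,0,0]},{"gripper":-1,"xyz":[9,-22,12],"angular":[0,0,0]},{"gripper":-1,"xyz":[18,-44,12],"angular":[0,0,0]},{"gripper":-1,"xyz":[18,-44,12],"angular":[0,0,0]},{"gripper":-1,"xyz":[18,-44,6],"angular":[0,0,0]},{"gripper":-1,"xyz":[18,-44,1],"angular":[0,0,0]},{"gripper":-1,"xyz":[18,-44,0],"angular":[0,0,0]},{"gripper":-1,"xyz":[18,-44,0],"angular":[0,0,0]}]'|grep time; python3 f.py
```

```text
time: 9.33
POS [ 0.5398 -0.0876  0.3352] F [-0.1992  0.2832 -1.9925] +- 0.6336705654147003 9.5333
time: 10.2
POS [ 0.5578 -0.1316  0.3353] F [ 0.3735  0.2049 -1.9903] +- 0.4867438662721475 10.4
```

```bash

python3 -m jog '[{"gripper":-1,"xyz":[0,0,-1],"angular":[0,0,0]},{"gripper":-1,"xyz":[0,0,-1.5],"angular":[0,0,0]},{"gripper":-1,"xyz":[0,0,-1.5],"angular":[0,0,0]}]'|grep time; python3 f.py
python3 -m jog '[{"gripper":-1,"xyz":[0,0,-0.7],"angular":[0,0,0]},{"gripper":-1,"xyz":[0,0,-0.7],"angular":[0,0,0]}]'|grep time; python3 f.py
```

```text
time: 10.65
POS [ 0.558  -0.1321  0.3339] F [0.5002 0.62   0.1094] +- 0.4147946622116539 10.85
time: 11.02
POS [ 0.558  -0.1321  0.3331] F [0.2701 0.3772 0.7627] +- 0.27427094323655077 11.2167
```

```bash

python3 -m jog '[{"gripper":-1,"xyz":[0,0,14],"angular":[0,0,0]},{"gripper":-1,"xyz":[-9,22,14],"angular":[0,0,0]},{"gripper":-1,"xyz":[-22,54,14],"angular":[0,0,0]},{"gripper":-1,"xyz":[-32,78,14],"angular":[0,0,0]},{"gripper":-1,"xyz":[-36,88,14],"angular":[0,0,0]},{"gripper":-1,"xyz":[-36,88,14],"angular":[0,0,0]},{"gripper":-1,"xyz":[-36,88,5],"angular":[0,0,0]},{"gripper":-1,"xyz":[-36,88,2],"angular":[0,0,0]}]'|grep time; python3 f.py
python3 -m jog '[{"gripper":-1,"xyz":[0,0,-1.5],"angular":[0,0,0]},{"gripper":-1,"xyz":[0,0,-3],"angular":[0,0,0]},{"gripper":-1,"xyz":[0,0,-4.5],"angular":[0,0,0]},{"gripper":-1,"xyz":[0,0,-6],"angular":[0,0,0]},{"gripper":-1,"xyz":[0,0,-6],"angular":[0,0,0]}]'; python3 f.py
python3 -m jog '[{"gripper":-1,"xyz":[0,0,-1],"angular":[0,0,0]},{"gripper":-1,"xyz":[0,0,-2],"angular":[0,0,0]},{"gripper":-1,"xyz":[0,0,-3],"angular":[0,0,0]},{"gripper":-1,"xyz":[0,0,-3],"angular":[0,0,0]}]'; python3 f.py
python3 - <<'E'
from h import *
a=cv2.imread("pics/top1.png")[200:300,290:390];b=cv2.imread("pics/last_top.png")[200:300,290:390]
s=r.snapshot("scene")[:,:,::-1][195:270,245:345];s0=cv2.imread("pics/scene1.png")[195:270,245:345]
o=np.zeros((600,800,3),np.uint8);z=lambda i:cv2.resize(i,(395,296),interpolation=2)
o[:296,:395]=z(a[:75]);o[:296,400:795]=z(b[:75]);o[300:596,:395]=z(s0);o[300:596,400:795]=z(s);cv2.imwrite("pics/c3.png",o)
E
```

```text
time: 11.88
POS [ 0.5223 -0.0449  0.3345] F [ 1.5484 -0.1045  2.2375] +- 0.45621789508535404 12.0833
time: 12.5
ee_pos: [0.5222, -0.0444, 0.3296]
ee_rot: [0.001, 0.661, 0.75, -0.0]
contact_force: [0.0, -0.8, 7.5]
opening: 0.023
POS [ 0.5222 -0.0444  0.3298] F [ 0.1388 -1.1033  7.4019] +- 0.6610389570424157 12.7
time: 13.03
ee_pos: [0.5222, -0.0444, 0.3269]
ee_rot: [0.001, 0.661, 0.75, -0.0]
contact_force: [-0.4, 0.2, 8.6]
opening: 0.023
POS [ 0.5222 -0.0444  0.327 ] F [-0.1538 -0.3068  7.9946] +- 0.3455370065186972 13.2333
```

View pics/c3.png

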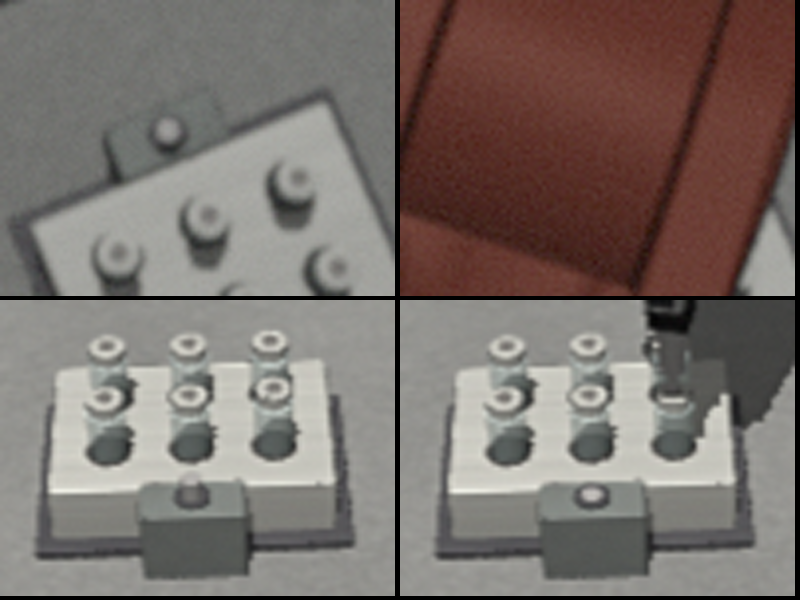

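The proud vial is cap5: contact came about 2.5 mm higher there than on cap3. The pin at crop (592,494) now looks nearly sunk. I'll press on to about 13–14 N to drive the vial fully home.

```bash

python3 -m jog '[{"gripper":-1,"xyz":[0,0,-1],"angular":[0,0,0]},{"gripper":-1,"xyz":[0,0,-2],"angular":[0,0,0]},{"gripper":-1,"xyz":[0,0,-2],"angular":[0,0,0]}]'|grep force; python3 f.py
python3 -m jog '[{"gripper":-1,"xyz":[0,0,-1],"angular":[0,0,0]},{"gripper":-1,"xyz":[0,0,-1.8],"angular":[0,0,0]},{"gripper":-1,"xyz":[0,0,-1.8],"angular":[0,0,0]}]'|grep force; python3 f.py
python3 - <<'E'
from h import *
s=r.snapshot("scene")[:,:,::-1];cv2.imwrite("pics/scene3.png",s);cs=r.camera_info("scene")
# pin top predicted
print(proj(cs,[[.5853,-.0705,z] for z in(.05,.051,.063)]))
E
```

```text
contact_force: [-0.3, -0.9, 10.1]
POS [ 0.5222 -0.0444  0.3252] F [-0.3118 -0.5378 10.3979] +- 0.15071737233323795 13.7333
contact_force: [-1.0, -0.2, 12.6]
POS [ 0.5222 -0.0444  0.3237] F [-0.95   -0.2568 12.0774] +- 0.4778193502367146 14.1833
[[293.0336 244.146 ]
 [293.0142 243.8111]
 [292.7796 239.7582]]
```

```bash

python3 -m jog '[{"gripper":-1,"xyz":[0,0,4],"angular":[0,0,0]},{"gripper":-1,"xyz":[0,0,8],"angular":[0,0,0]},{"gripper":-1,"xyz":[0,0,10],"angular":[0,0,0]},{"gripper":-1,"xyz":[0,0,10],"angular":[0,0,0]}]'|grep force; python3 f.py
python3 -m jog '[{"gripper":-1,"xyz":[0,0,20],"angular":[0,0,0]},{"gripper":-1,"xyz":[0,0,50],"angular":[0,0,0]},{"gripper":-1,"xyz":[0,10,58],"angular":[0,0,0]},{"gripper":-1,"xyz":[0,40,58],"angular":[0,0,0]},{"gripper":-1,"xyz":[0,80,58],"angular":[0,0,0]},{"gripper":-1,"xyz":[-1,120,58],"angular":[0,0,0]},{"gripper":-1,"xyz":[-2,160,58],"angular":[0,0,0]},{"gripper":-1,"xyz":[-2,180,58],"angular":[0,0,0]}]'
python3 - <<'E'
from h import *
s=r.snapshot("scene")[:,:,::-1];cv2.imwrite("pics/scene4.png",s);t=r.snapshot("top")[:,:,::-1];cv2.imwrite("pics/top4.png",t)
s0=cv2.imread("pics/scene1.png")
o=np.zeros((600,800,3),np.uint8);z=lambda i:cv2.resize(i,(395,296),interpolation=2)
o[:296,:395]=z(s0[225:270,263:323]);o[:296,400:795]=z(s[225:270,263:323])
st=r.state();cs=r.camera_info("scene");u,v=proj(cs,[[*st["ee_pos"][:2],.19]])[0].astype(int)
o[300:596,:395]=z(s[v-50:v+50,u-66:u+66]);o[300:596,400:795]=z(t[215:305,290:410]);cv2.imwrite("pics/c4.png",o)
E
```

```text
contact_force: [1.8, -1.0, 1.1]
POS [ 0.522  -0.0442  0.332 ] F [ 2.1805 -1.5395  1.9516] +- 0.5667624874248205 14.7667
time: 15.43
ee_pos: [0.5187, 0.1399, 0.389]
ee_rot: [-0.001, 0.66, 0.751, -0.001]
contact_force: [0.1, 0.7, -1.3]
opening: 0.0236
```

View pics/c4.png

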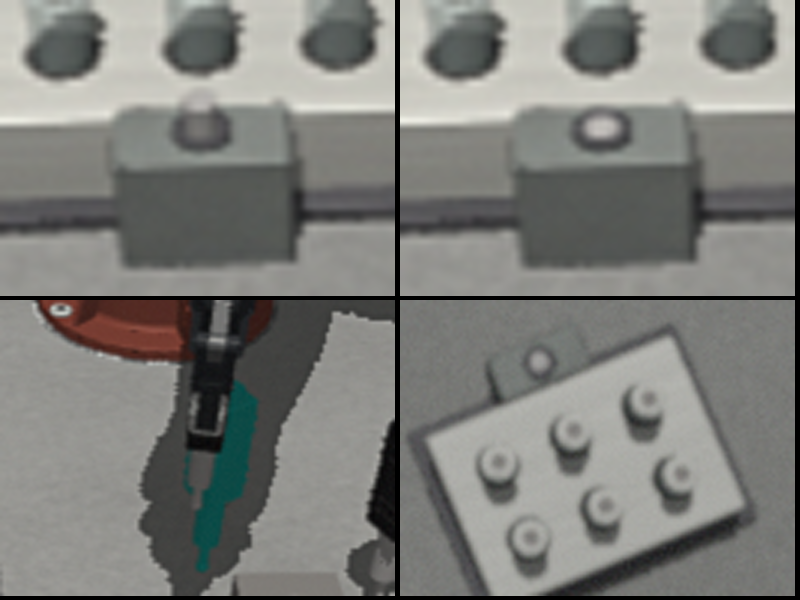

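The pin's disc now lies almost flush, at crop (602,125) or scene row ~244. That matches the 1 mm prediction, and cap5 now feels level with the seated ones. Returning to the stand.

```bash

python3 -m jog '[{"gripper":-1,"xyz":[-2,40,0],"angular":[0,0,0]},{"gripper":-1,"xyz":[-3,65,0],"angular":[0,0,0]},{"gripper":-1,"xyz":[-3,80,-5],"angular":[0,0,0]},{"gripper":-1,"xyz":[-3,84,-9],"angular":[0,0,0]},{"gripper":-1,"xyz":[-3,84,-9],"angular":[0,0,0]},{"gripper":-1,"xyz":[-3,84,-9],"angular":[0,0,0]}]'|grep ee_; python3 f.py
python3 - <<'E'
from h import *
c=r.camera_info("wrist");im=r.snapshot("wrist")[:,:,::-1];cv2.imwrite("pics/w5.png",im)
cs=r.camera_info("scene");s=r.snapshot("scene")[:,:,::-1]
print(proj(c,[[.517,.22,.07]]),proj(cs,[[.517,.22,.07],[.517,.22,.133]]))
u,v=proj(cs,[[.517,.22,.12]])[0].astype(int)
o=np.zeros((480,800,3),np.uint8);o[:300,:400]=cv2.resize(im,(400,300));o[:400,400:]=cv2.resize(s[v-55:v+55,u-55:u+55],(400,400),interpolation=2);print(u,v)
cv2.imwrite("pics/c5.png",o)
E
```

```text
ee_pos: [0.5168, 0.2193, 0.3803]
ee_rot: [-0.001, 0.661, 0.75, -0.001]
POS [0.5171 0.2189 0.3811] F [ 0.6991  0.0319 -1.4102] +- 0.29515700620108387 16.2333
[[315.5147 225.1732]] [[431.0635 246.9107]
 [435.9317 224.1588]]
434 229
```

View pics/c5.png

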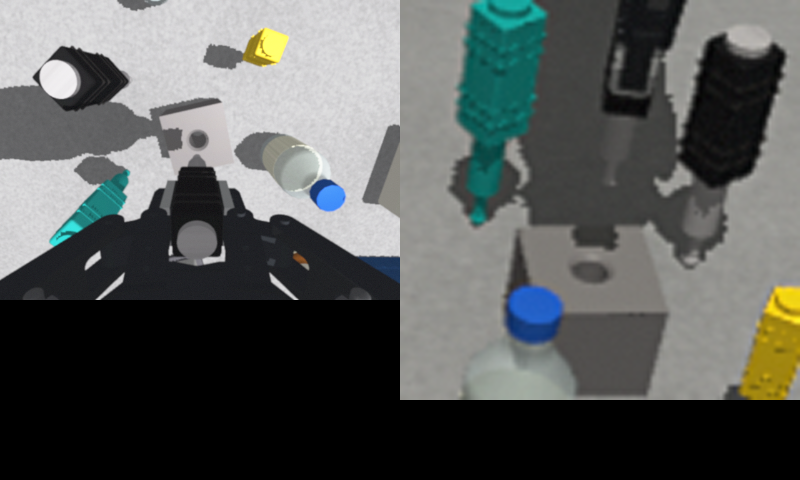

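```bash

python3 -m jog '[{"gripper":-1,"xyz":[0.5,1,-20],"angular":[0,0,0]},{"gripper":-1,"xyz":[0.5,1,-40],"angular":[0,0,0]},{"gripper":-1,"xyz":[0.5,1,-55],"angular":[0,0,0]},{"gripper":-1,"xyz":[0.5,1,-65],"angular":[0,0,0]},{"gripper":-1,"xyz":[0.5,1,-70],"angular":[0,0,0]},{"gripper":-1,"xyz":[0.5,1,-70],"angular":[0,0,0]}]'; python3 f.py
```

```text
time: 16.83
ee_pos: [0.5172, 0.2207, 0.3104]
ee_rot: [-0.001, 0.661, 0.75, -0.001]
contact_force: [0.5, -1.2, -1.4]
opening: 0.0231
POS [0.5177 0.2209 0.3121] F [ 0.0044 -0.1527 -1.4507] +- 0.3727754534494451 17.0333
```

```bash

python3 -m jog '[{"gripper":-1,"xyz":[0,0,-8],"angular":[0,0,0]},{"gripper":-1,"xyz":[0,0,-16],"angular":[0,0,0]},{"gripper":-1,"xyz":[0,0,-16],"angular":[0,0,0]},{"gripper":-1,"xyz":[0,0,-16],"angular":[0,0,0]}]'; python3 f.py
```

```text
time: 17.37
ee_pos: [0.5171, 0.2208, 0.2943]
ee_rot: [-0.001, 0.661, 0.75, -0.001]
contact_force: [1.0, -0.3, -1.5]
opening: 0.0236
POS [0.5174 0.2209 0.2952] F [-0.0628 -0.1913 -1.7744] +- 0.4577654041393369 17.5667
```

```bash

python3 -m jog '[{"gripper":-1,"xyz":[0,-0.8,-6],"angular":[0,0,0]},{"gripper":-1,"xyz":[0,-0.8,-14],"angular":[0,0,0]},{"gripper":-1,"xyz":[0,-0.8,-22],"angular":[0,0,0]},{"gripper":-1,"xyz":[0,-0.8,-29],"angular":[0,0,0]},{"gripper":-1,"xyz":[0,-0.8,-31],"angular":[0,0,0]},{"gripper":-1,"xyz":[0,-0.8,-31],"angular":[0,0,0]}]'; python3 f.py
```

```text
time: 18.07
ee_pos: [0.5171, 0.22, 0.2632]
ee_rot: [-0.001, 0.661, 0.75, -0.001]
contact_force: [-0.0, 0.5, -0.8]
opening: 0.0231
POS [0.5175 0.2201 0.2643] F [-0.0494 -0.3269 -1.5941] +- 0.13185415342312246 18.2667
```

```bash

python3 -m jog '[{"gripper":-1,"xyz":[0,0,-1.5],"angular":[0,0,0]},{"gripper":-1,"xyz":[0,0,-1.5],"angular":[0,0,0]}]'|grep -E "ee_pos|force"
python3 -m jog '[{"gripper":-0.2,"xyz":[0,0,0],"angular":[0,0,0]},{"gripper":0.5,"xyz":[0,0,0],"angular":[0,0,0]},{"gripper":1,"xyz":[0,0,0],"angular":[0,0,0]},{"gripper":1,"xyz":[0,0,0],"angular":[0,0,0]},{"gripper":1,"xyz":[0,0,0],"angular":[0,0,0]},{"gripper":1,"xyz":[0,0,0],"angular":[0,0,0]}]'
python3 -m jog '[{"gripper":1,"xyz":[0,0,20],"angular":[0,0,0]},{"gripper":1,"xyz":[0,0,50],"angular":[0,0,0]},{"gripper":1,"xyz":[0,0,90],"angular":[0,0,0]},{"gripper":1,"xyz":[0,0,130],"angular":[0,0,0]},{"gripper":1,"xyz":[0,0,140],"angular":[0,0,0]},{"gripper":1,"xyz":[0,0,140],"angular":[0,0,0]},{"gripper":1,"xyz":[0,0,140],"angular":[0,0,0]}]'
python3 - <<'E'
from h import *
c=r.camera_info("wrist");im=r.snapshot("wrist")[:,:,::-1];cv2.imwrite("pics/w6.png",im)
cs=r.camera_info("scene");s=r.snapshot("scene")[:,:,::-1];s0=cv2.imread("pics/scene0.png")
print(proj(cs,[[.517,.22,.135]]))
o=np.zeros((590,800,3),np.uint8);o[:290,:390]=cv2.resize(im,(390,290));z=lambda i:cv2.resize(i,(390,290),interpolation=2)
o[:290,400:790]=z(s[175:300,365:533]);o[295:585,400:790]=z(s0[175:300,365:533]);o[295:585,:390]=z(s[190:270,240:348])
cv2.imwrite("pics/c6.png",o)
E
```

```text
ee_pos: [0.5175, 0.2201, 0.2627]
contact_force: [0.5, 0.3, -1.6]
time: 18.93
ee_pos: [0.5175, 0.2201, 0.2628]
ee_rot: [-0.0, 0.661, 0.75, -0.0]
contact_force: [0.4, 0.2, 0.2]
opening: 0.0854
time: 19.52
ee_pos: [0.5177, 0.2201, 0.4033]
ee_rot: [0.0, 0.661, 0.75, 0.0]
contact_force: [0.1, -0.2, -1.1]
opening: 0.0856
[[436.0933 223.4031]]
```

View pics/c6.png

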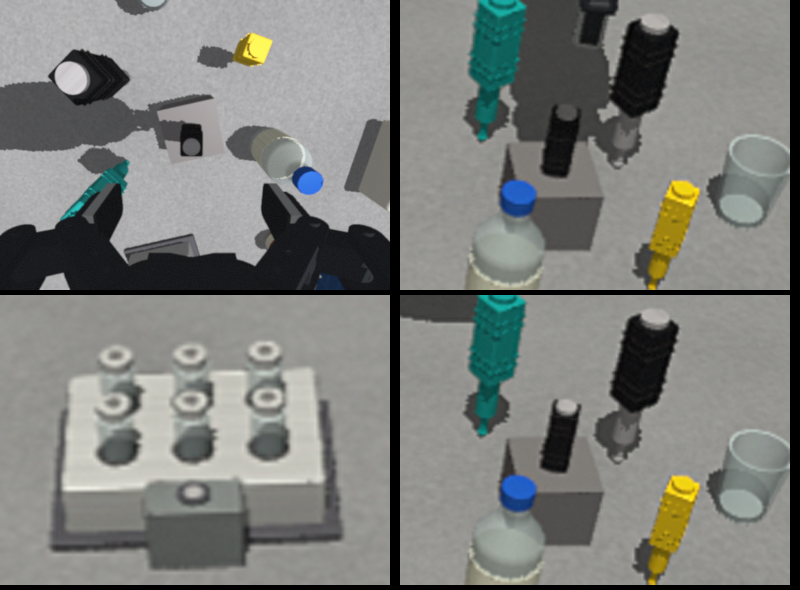

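The probe hangs as it did before, with its top at the same scene position. The pin is sunk, the bystanders haven't moved and the gripper is clear.

```bash
python3 -c "
from workcell import r
print(r.job_done(), r.state()['time'])"
```

```text
the job is handed in; nothing more can be done
the job is handed in; nothing more can be done
```

The proud vial was vial 5. I pressed it home, hung the probe back in its stand and handed the job in; my last clock reading, just before that, was 19.5 s of the 58 allowed. No verdict was reported.

- **Finding it:** I took the small black probe from the grey stand. Cap 5 met the probe about 2.5 mm higher than cap 3, and cap 4 gave no contact at the height where cap 5 did. I did not feel caps 0, 1 and 2, since only one vial can be proud.
- **Pressing:** Vial 5 slid at about 10 N, and I pressed on to about 14 N, where it stopped moving. When I eased off, its cap read level with the seated ones. The only seated cap I touched, cap 3, took about 2.5 N.
- **Last pictures:** The tell-tale pin is down to about 1 mm, and the probe hangs upright where it started. The bystanders in view had not moved, and the gripper is open and clear of everything.
- **What went wrong:** On the first approach joint 6 ran to its limit and the tool drifted about 17 mm sideways, well above the bench. I took the square grip a quarter turn round instead.
- **A small disagreement:** The wrist camera placed the stand's hole about 2 mm off from where I gripped the probe. That is within the calibration error, and the probe went in without resistance.

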